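Snap the stand-off clip onto the sprung frame tube and seat it against the buffer

ROBOT

A 6-joint arm with a two-finger parallel gripper is mounted at the origin on the work surface. World frame = base frame: x ahead of the robot, y to its left, z up, the work surface at z = 0. Lengths are in mm, angles in rad, forces in N, time in s.
With the tool pointing down it reaches from about 375 to 975 mm from the base axis. Payload 3.8 kg.
Tool frame: the origin (TCP) lies midway between the tips of the shut fingers; the grasp point (between the pads) lies 19 mm behind it; z points along the fingers, y is the line along which they close (so a half turn about z gives the same grasp; the last joint's range is limited). The gripper opens to 85 mm and grips with 20 to 120 N. Pads are 22 mm wide; open, the fingers measure 114 mm over their backs; the gripper's body (76 mm by 85 mm) begins 54 mm behind the grasp point. The pads swing forward as they close: fully open they stand 13 mm farther back than shut.
Start: joints at [1.305, 0.264, 1.604, -0, 1.274, -0.037], TCP at [153.094, 657.404, 231.28] pointing down, gripper open.
Joint ranges: [-2.63, 2.63], [-0.94, 2.18], [0.31, 2.57], [-1.31, 4.45], [0, 2.66], [-2.55, 2.55]. Speed limits (rad/s): [2.57, 2.57, 3.14, 3.14, 3.14, 3.14].

INTERFACE

Orientations are given as [roll, pitch, yaw] about the fixed x, y, z axes, in that order (R = Rz(yaw) Ry(pitch) Rx(roll)).
In Python, from rig import state, viewer, job gives the robot as it stands.
- The arm moves only by the tool play_rows, never from a script. Its argument "deltas" is a list of rows, each a list of 7 numbers: the shift along the tool's x, y, z in mm, then the turn, a rotation vector about the tool's x, y, z in rad, then the finger opening in mm, from 0 to 85.4. In form: [[tx, ty, tz, wx, wy, wz, jaw], ...]. A call has 1 to 20 rows; each row is the pose to reach, as a shift and turn from the pose commanded when the call began, along the tool's axes at that moment; what a row does not reach only later rows make up. A row lasts 1/8 s, in which the tool goes at most 62.5 mm and 10.7 degrees, less where a joint would pass 70% of its speed; a pose out of reach is approached as far as the arm can. A call with a gripper value outside its range is refused whole. The fingers move at their own pace and stop on an object; "force" is the grip in N (left out, the last holds). Time passes only in rows, so rows that repeat a pose let the fingers close. It gives the time, the measured TCP pose, the force, the opening and the grip force at its end, in the units of the state.
- state(): the state, without advancing time (a new reading comes with each control period).
- viewer.snapshot(name): name is "scene" or "top"; returns a dict with "frame" (400x640x3 uint8, red, green, blue), "range_z" (400x640 float32, mm along the optical axis (not along the pixel's ray), 0 where there is no reading), "mtx" (3x3 intrinsics, pixels), "k1" (the pictures are not rectified: a ray, as slopes to the right and down, at radius r is drawn at 1 + k1 r^2 times it, then the intrinsics apply), "T" (4x4, takes a point from camera to world coordinates). Camera axes: x right, y down, z forward; pixel columns grow to the right and rows downward; lengths in mm; the calibration is good to about 2 mm. A picture is of the moment at which its call begins.
- job.sign_off(): hands the job in; it is judged then, once.
The state is a dict: "time_s": time; "joint_pos": joint angles; "joint_vel": joint speeds; "joint_efforts": joint torques, N m; "tcp_pos": TCP position; "ee_rot": TCP orientation; "contact_force": force on the tool from outside, world axes, zero at the start; "moment": the same for the moment, N m; "opening": finger opening in mm; "gripper_force": force on a finger pad.
Only numpy, scipy, OpenCV 4.12 (cv2) and the standard library are available. Lean on these libraries where they do the work, as an engineer would, in place of code of your own. Each camera call takes 0.05 s, during which the arm holds its last target. There are 200 camera calls.

TASK

Take the larger black stand-off clip and push it straight down over the steel tube in the sprung jig, on the bare stretch short of the rubber buffer, until both arms snap past the tube's widest point and it sits fully home; do not press the jig to the bottom of its travel. Then slide the clip along the tube until you feel it butt against the rubber buffer, pressing it up snug but gently (between 4 and 20 N), and let go, leaving it upright on the tube against the buffer. Leave the other things on the table where they are.

Things in the scene. Friction and masses are not known exactly. Their poses are not given: they have to be found in the camera images.
- clip: The larger of two black plastic clips, loose, 70 g, standing on its two arm tips, open side down. Origin on the axis of its bore, 14 mm above the table as it stands; y along the bore, z up, x from arm to arm; same when turned half round. For a 28 mm tube; 30 mm long in y, 42 mm wide in x, 69 mm tall. Home on the tube its origin lies on the tube axis; it then holds by itself and slides along with a drag of 2 to 5 N.
- clip_block (a point): Centre of the square block to hold the clip by: 20 x 20 mm, 34 mm tall (z = 21 to 55 mm above the clip's origin), on a top plate 42 x 30 mm that spans z = 14 to 21 mm.
- clip_mouth (a point): Midway between the two sprung arms' round inward lips (radius 3 mm, centres at x = +-13 mm, 11 mm below the clip's origin, gap 20 mm). The lips touch the tube when the clip's origin is about 22 mm above the tube axis; the push then builds to about 16 to 22 N, falls as the lips pass the widest part, and the arms pull the clip home.
- small_clip: A smaller black clip of the same shape for a 16 mm tube, 30 mm wide and 30 mm long, 58 mm tall as it stands, loose; not wanted here, stays where it is. Origin on its bore axis, 9.3 mm above the table.
- jig: The bench jig, fixed to the table: a dark steel base plate 90 x 360 x 12 mm with a sprung post near each end. Origin at the centre of its underside; y along the plate and the tube.
- tube_mid (a point): Middle of the steel tube's axis: tube 28 mm in diameter, 320 mm long, level, along y, its axis 110 mm above the table with the springs relaxed. Moves down with the cradle. z up. Blue clamp blocks 46 mm square hold the tube at y = +-132 to +-158 mm. From y = -132 to +78 mm the tube is bare.
- cradle (a joint): How far tube and blocks are pressed down on their springs, m: 0 relaxed, 0.046 on the bottom stops; past 0.043 counts as bottomed. About 2 N starts it and each further mm takes 0.55 N (27 N at the bottom), well damped: the tube sinks some 25 to 38 mm under the push before the clip snaps on, and comes back up when eased off.
- buffer: Black rubber ring on the tube, 44 mm in diameter, 12 mm thick, backed by a welded collar on its +y side. Its origin is the same point as tube_mid (moving +y as it is squeezed); its free face, towards -y, is at y = 78 mm there, so a clip against it has its origin at y = 63 mm. Gives 1 mm per 4 N.
- buffer_face (a point): Point on the tube axis in the plane of the uncompressed buffer's free face, 78 mm from tube_mid along the tube.
- magnet: Grey triangular welding magnet, about 70 x 85 x 20 mm; bystander, stays where it is.
- wrench: Steel wrench lying flat; bystander, stays where it is.
- brush: Hand brush lying flat; bystander, stays where it is.
- spray: White bottle, 70 mm in diameter, 190 mm tall; bystander, stays where it is.
- tip_pot: Open steel pot, 70 mm in diameter, 60 mm tall; bystander, stays where it is.
- offcut: Short steel tube offcut, 42 mm in diameter, 50 mm tall, standing; bystander, stays where it is.
There are look-alikes about, which are no part of the job. What is shaped like the clip but orange or yellow is not meant.

How it is judged:
By the outcome, as a careful person would: the job done as asked, in the order asked, and still so for the second after the job is handed in, with the robot touching nothing.
It also fails if it takes over 70 s, if anything falls off the work surface, if the arm or the gripper's body presses on something with over 40 N, if the wrist force passes 120 N, or if a joint passes its speed limit or range.

## Working session

There is one attempt and no reset: what is moved stays moved. The work goes in short steps, Python scripts to look and compute and a tool call to move; the robot and the scene stay as the last step left them, time stands still between calls to the robot, and variables do not carry over. Pictures are saved under pics/ and viewed, at most 10 in all, crops included, and the job is handed in when it is done.

Besides the shell and the picture viewer there is one more tool, called as a command line: name --pt "numbers of a row" for each row, then --argument value for the rest. play_rows: Moves the arm, as the interface text tells. Its arguments: {"type":"object","properties":{"deltas":{"type":"array"},"force":{"type":"number"}},"required":["deltas"]}

```bash
mkdir -p pics; cat > h.py <<'E'
import numpy as np, cv2
from rig import state, viewer, job
def snap(n):
    return viewer.snapshot(n)
def save(s,name): cv2.imwrite('pics/'+name,cv2.cvtColor(s['frame'],cv2.COLOR_RGB2BGR))
def slopes(s,uv):
    K=s['mtx']; uv=np.asarray(uv,float).reshape(-1,2)
    d=np.c_[(uv[:,0]-K[0,2])/K[0,0],(uv[:,1]-K[1,2])/K[1,1]]; u=d.copy()
    for _ in range(20): u=d/(1+s['k1']*(u**2).sum(1,keepdims=True))
    return u
def onplane(s,uv,z):
    u=slopes(s,uv); T=s['T']; d=np.c_[u,np.ones(len(u))]@T[:3,:3].T; o=T[:3,3]
    return o+d*((z-o[2])/d[:,2])[:,None]
def cloud(s):
    v,u=np.mgrid[:400,:640]; uv=np.c_[u.ravel(),v.ravel()]
    z=s['range_z'].ravel(); sl=slopes(s,uv)
    P=np.c_[sl*z[:,None],z]@s['T'][:3,:3].T+s['T'][:3,3]; P[z==0]=np.nan
    return P.reshape(400,640,3)
E
python3 - <<'E'
from h import *
for n in('scene','top'):
    s=snap(n); save(s,n+'1.png'); print(n,s['T'].round(3).tolist(),s['k1'],s['mtx'].tolist())
    np.savez(n+'1.npz',**s)
print(state())
E
```

```text
scene [[0.692, 0.45, -0.565, 1085.12], [0.722, -0.407, 0.56, -640.968], [0.022, -0.795, -0.606, 668.174], [0.0, 0.0, 0.0, 1.0]] 0.03499542631758759 [[411.848100822124, 0.0, 316.3566940180196], [0.0, 411.848100822124, 188.88745102967252], [0.0, 0.0, 1.0]]
top [[0.028, -0.995, 0.095, 480.929], [-1.0, -0.028, -0.003, -115.288], [0.006, -0.095, -0.995, 1033.191], [0.0, 0.0, 0.0, 1.0]] -0.016158342189430564 [[426.74153640762063, 0.0, 318.7368956934473], [0.0, 426.74153640762063, 190.33037584483026], [0.0, 0.0, 1.0]]
{'time_s': 0.1, 'joint_pos': array([ 1.30510296e+00,  2.64680923e-01,  1.60526328e+00,  4.88536346e-06,
        1.27371758e+00, -3.69265607e-02]), 'joint_vel': array([ 0.00019558, -0.00221849, -0.00540706,  0.0016593 , -0.00038154,
       -0.00082113]), 'joint_efforts': array([-8.18374265e-04, -5.16711724e+01, -3.68589413e+01, -5.84097234e-05,
        6.39005870e-03,  1.46511138e-05]), 'tcp_pos': array([152.91367508, 656.75502474, 230.07048631]), 'ee_rot': array([-3.13952511e+00, -8.10535659e-05,  2.91282433e+00]), 'contact_force': array([-0.69823314,  0.1364345 ,  0.29416737]), 'moment': array([-0.04856944,  0.00070553, -0.0221257 ]), 'gripper_force': 0.0, 'opening': 85.13043820046148}
```

View pics/scene1.png

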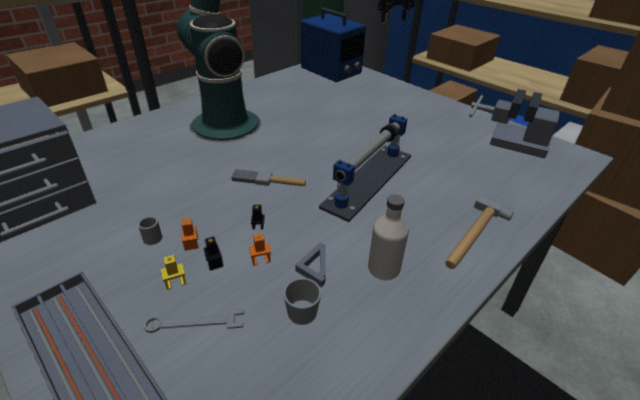

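View pics/top1.png

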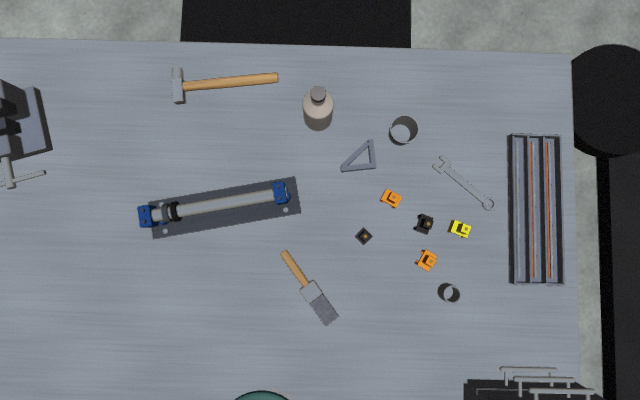

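The scene view shows black clips at about (213,252), which looks larger, and (257,215). In the top view they are at (424,223) and (363,236). The jig runs from (145,215) to (285,192) in the top view, with the buffer near its left end (172,211). Next I'll measure the clip and the tube.

```bash
python3 - <<'E'
from h import *
S={n:dict(np.load(n+'1.npz')) for n in('scene','top')}
t=S['top'];C=cloud(t)
for nm,(u,v) in dict(big=(424,223),small=(363,236)).items():
    w=C[v-22:v+22,u-22:u+22]; g=t['frame'][v-22:v+22,u-22:u+22].max(2)
    print(nm,'z hist',np.histogram(w[...,2],[-20,-5,5,10,20,30,40,45,50,55,60,65,70,75,80])[0])
    for lo,hi in((26,41),(40,52),(52,80)):
        m=(w[...,2]>lo)&(w[...,2]<hi)&(g<90)
        P=w[m]
        if len(P)>8:
            r=cv2.minAreaRect(P[:,:2].astype(np.float32)); print(lo,hi,len(P),np.median(P,0).round(1),r)
# jig: tube by height
z=C[...,2]; reg=np.zeros_like(z,bool); reg[165:250,130:310]=1
f=t['frame'].astype(int); blue=(f[...,2]>f[...,0]+40)&reg&(z>60)
m=reg&(z>110)&(z<135)&~blue
P=C[m]; print('tube',len(P),P[:,2].max())
c=P[:,:2].mean(0);_,_,V=np.linalg.svd(P[:,:2]-c);d=V[0];print('tube',c,d,np.degrees(np.arctan2(d[1],d[0])))
n,l,st,cc=cv2.connectedComponentsWithStats(blue.astype(np.uint8))[:4]
for i in range(1,n):
    if st[i,4]>30:
        Q=C[l==i];Q=Q[Q[:,2]>125]; print('blue',st[i],len(Q),np.median(Q,0),Q.min(0),Q.max(0),cv2.minAreaRect(Q[:,:2].astype(np.float32)) if len(Q)>4 else '')
plate=reg&(z>6)&(z<18);Q=C[plate];r=cv2.minAreaRect(Q[:,:2].astype(np.float32));print('plate',len(Q),r)
crop=lambda s,u,v,r=35:cv2.resize(s['frame'][v-r:v+r,u-r:u+r],(390,390),interpolation=cv2.INTER_CUBIC)
im=np.hstack([crop(t,410,228),crop(S['scene'],230,235)])
cv2.imwrite('pics/crop1.png',cv2.cvtColor(cv2.convertScaleAbs(im,alpha=1.8),cv2.COLOR_RGB2BGR))
E
```

```text
big z hist [ 105 1558    6    5   12  135    7    6    5    6   14   65    4    0]
26 41 141 [ 504.3 -361.6   33. ] ((505.2622985839844, -366.8994445800781), (30.27993392944336, 41.488826751708984), 70.11398315429688)
40 52 14 [ 505.3 -358.9   45.1] ((502.2015075683594, -360.5393371582031), (25.269500732421875, 12.099733352661133), 23.35930824279785)
52 80 79 [ 504.2 -363.6   66. ] ((504.9391174316406, -366.7274169921875), (20.780363082885742, 19.515029907226562), 69.24655151367188)
small z hist [ 108 1657    1   12   71    2    5    4   12   58    2    0    0    0]
40 52 9 [ 474.9 -218.4   44.2] ((474.1949157714844, -218.15127563476562), (8.050171852111816, 20.783199310302734), 87.01520538330078)
52 80 60 [ 472.8 -224.5   56.6] ((472.59222412109375, -226.02581787109375), (19.408252716064453, 17.91520118713379), 46.56809997558594)
tube 1733 134.76879838115542
tube [529.8352887  114.48188571] [ 0.20519305 -0.97872152] -78.15919961403851
blue [272 181  16  23 238] 234 [561.34638865 -33.96023904 130.70642968] [538.01957695 -49.1438757  125.14868028] [585.59563691 -18.18976176 137.80499875] ((561.5162963867188, -33.606597900390625), (45.56993865966797, 25.044431686401367), 12.410574913024902)
blue [138 205  14  23 235] 235 [502.87074351 247.72873944 130.92947439] [479.28386641 233.47823046 125.19372588] [526.12971251 263.78943628 138.16455596] ((503.3688659667969, 249.92918395996094), (45.661460876464844, 27.217388153076172), 11.524505615234375)
plate 3355 ((532.38330078125, 108.03075408935547), (90.41187286376953, 358.0636901855469), 11.672259330749512)
```

View pics/crop1.png

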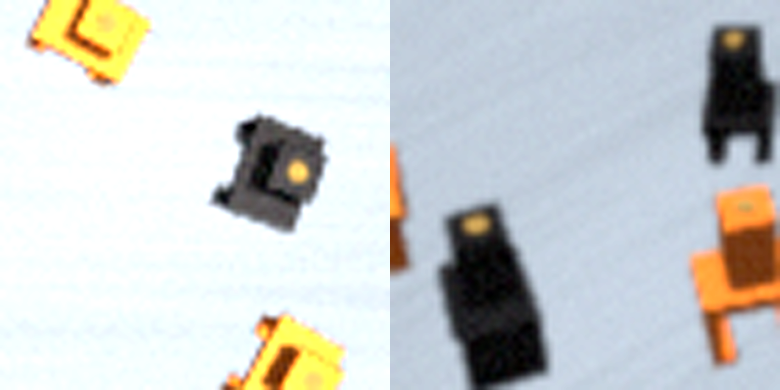

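The crop confirms the larger clip: its plate measures 30×41 mm and its top is at about 68 mm, with the bore axis at about 70°. Jig centre is (532.4,108.0) with the tube at 101.65°. I'll cross-check against the scene camera and compute the first move.

```bash
cat >> h.py <<'E'
def todelta(x,y,z,yaw,s=None):
    from scipy.spatial.transform import Rotation as R
    s=s or state(); r=R.from_euler('xyz',s['ee_rot'])
    g=R.from_euler('xyz',[np.pi,0,yaw])
    return r.inv().apply(np.array([x,y,z])-s['tcp_pos']).round(1),(r.inv()*g).as_rotvec().round(4)
E
python3 - <<'E'
from h import *
for n in('scene','top'):
    s=dict(np.load(n+'1.npz'));C=cloud(s);f=s['frame'].astype(int)
    d=(f[...,0]>f[...,2]+40)
    # brass dot of big clip
    box=(slice(232,250),slice(203,222)) if n=='scene' else (slice(210,236),slice(412,438))
    v,u=np.nonzero(d[box]); v=v+box[0].start;u=u+box[1].start
    print(n,'dot',len(u),onplane(s,[[u.mean(),v.mean()]],69),np.nanmedian(C[v,u],0))
    box=(slice(110,215),slice(320,412)) if n=='scene' else (slice(165,250),slice(130,310))
    for nm,lo,hi in(('plate',6,18),('blue',120,140)):
        w=C[box];fb=f[box];m=(w[...,2]>lo)&(w[...,2]<hi)
        if nm=='blue': m&=fb[...,2]>fb[...,0]+40
        Q=w[m][:,:2].astype(np.float32);print(nm,len(Q),cv2.minAreaRect(Q))
    # tube crest line
    w=C[box];ax=np.array([np.cos(np.radians(101.65)),np.sin(np.radians(101.65))]);rel=w[...,:2]-[532.4,108.1]
    a=rel@ax;m=(abs(a)<60)&(w[...,2]>105)&(abs(rel@[ax[1],-ax[0]])<25);Q=w[m];
    for lo in(-60,-20,20):
        k=(a[m]>=lo)&(a[m]<lo+40); q=Q[k]; print('tube',lo,len(q),np.percentile(q[:,2],95),((q[:,:2]-[532.4,108.1])@[ax[1],-ax[0]])[q[:,2]>np.percentile(q[:,2],60)].mean() , np.ptp((q[:,:2]-[532.4,108.1])@[ax[1],-ax[0]]))
print(todelta(530,100,250,2.0)); print(todelta(505,-366.5,160,np.radians(70)))
E
```

```text
scene dot 11 [[ 505.17270353 -367.60614501   69.        ]] [ 504.34600239 -366.9041778    67.63289085]
plate 2179 ((480.7198791503906, 209.41783142089844), (176.42860412597656, 583.7197265625), 27.000368118286133)
blue 161 ((534.3291015625, 106.50567626953125), (44.889610290527344, 314.6364440917969), 12.024870872497559)
tube -60 112 125.0264480571604 0.09221175399018983 27.065819408994223
tube -20 101 125.1647772469347 0.37872945772656863 24.14938044586219
tube 20 95 124.82401019490155 -0.08842978039632574 25.04487555618072
top dot 11 [[ 505.46541077 -367.37743099   69.        ]] [ 506.24256818 -367.24893781   68.05553201]
plate 3355 ((532.38330078125, 108.03075408935547), (90.41187286376953, 358.0636901855469), 11.672259330749512)
blue 469 ((532.3467407226562, 108.6500015258789), (45.721805572509766, 315.68304443359375), 11.604147911071777)
tube -60 239 123.38232605935762 -0.25801911043664 27.512176402115983
tube -20 241 123.74840491304928 0.17677819108665674 27.654442662612958
tube 20 241 123.07508000156054 -0.6396964094226848 27.896582973555525
(array([-493.5, -456.8,  -19. ]), array([-2.000e-03,  9.000e-04,  9.128e-01]))
(array([-575. , -916.6,   71.9]), array([-1.6000e-03,  1.7000e-03,  1.6911e+00]))
```

play_rows --pt "-45 -42 -2 0 0 0.085 85" --pt "-90 -83 -4 0 0 0.17 80" --pt "-135 -125 -5 0 0 0.255 70" --pt "-180 -166 -7 0 0 0.34 60" --pt "-224 -208 -9 0 0 0.42 48" --pt "-269 -249 -10 0 0 0.51 46" --pt "-314 -291 -12 0 0 0.59 46" --pt "-359 -332 -14 0 0 0.68 46" --pt "-404 -374 -16 0 0 0.76 46" --pt "-449 -415 -18 0 0 0.85 46" --pt "-493 -457 -19 0 0 0.93 46" --pt "-502 -508 -19 0 0 1.015 46" --pt "-511 -559 -19 0 0 1.1 46" --pt "-520 -610 -10 0 0 1.185 46" --pt "-529 -661 2 0 0 1.27 46" --pt "-539 -712 15 0 0 1.355 46" --pt "-548 -763 30 0 0 1.44 46" --pt "-557 -814 45 0 0 1.525 46" --pt "-566 -865 58 0 0 1.61 46" --pt "-575 -916.6 72 0 0 1.691 46"

```text
time_s: 2.6
tcp_pos: [504.7, -367.2, 158.4]
ee_rot: [-3.141, -0.0, 1.219]
contact_force: [0.1, -0.1, -0.4]
opening: 46.1
gripper_force: 0.0
```

```bash
python3 - <<'E'
from h import *
s=state();print(s['time_s'],s['tcp_pos'],s['ee_rot'],s['opening'],s['contact_force']);print(todelta(505.3,-367.3,39,np.radians(70)))
E
```

```text
2.6 [ 504.67887508 -367.18803899  158.40045371] [-3.14107412e+00 -3.67963166e-04  1.21891327e+00] 46.093107590484614 [ 0.13715195 -0.10187819 -0.39271956]
(array([1.000e-01, 7.000e-01, 1.194e+02]), array([-0.0005, -0.0004, -0.0028]))
```

play_rows --pt "0 0.5 40 0 0 0 46" --pt "0 0.5 75 0 0 0 46" --pt "0 0.5 100 0 0 0 46" --pt "0 0.5 112 0 0 0 46" --pt "0 0.5 119 0 0 0 46" --pt "0 0.5 119 0 0 0 46" --pt "0 0.5 119 0 0 0 30" --pt "0 0.5 119 0 0 0 22" --pt "0 0.5 119 0 0 0 10" --pt "0 0.5 119 0 0 0 10" --pt "0 0.5 119 0 0 0 10" --pt "0 0.5 119 0 0 0 10" --force 80

```text
time_s: 4.1
tcp_pos: [506.5, -366.5, 41.5]
ee_rot: [3.14, 0.001, 1.222]
contact_force: [-0.7, 1.0, 6.0]
opening: 18.7
gripper_force: 78.3
```

```bash
python3 - <<'E'
from h import *
s=state();print(s['time_s'],s['tcp_pos'],s['ee_rot'],s['opening'],s['contact_force'],s['gripper_force']);
b=np.radians(101.65);ax=np.array([np.cos(b),np.sin(b)]);p=np.array([532.6,108.1])
q=p+0*ax;print(todelta(505,-367,200,np.radians(70)));print(todelta(q[0],q[1],200,b))
E
```

```text
4.1 [ 506.51153093 -366.49321823   41.54500302] [3.13959620e+00 6.23259248e-04 1.22181516e+00] 18.719051530584235 [-0.71466227  0.95084441  6.01463505] 78.26525330543518
(array([  -1.1,   -0.9, -158.5]), array([0.002 , 0.0006, 0.0001]))
(array([ 454.8, -137.4, -159. ]), array([ 0.0018,  0.0012, -0.5523]))
```

play_rows --pt "0 0 -15 0 0 0 10" --pt "0 0 -50 0 0 0 10" --pt "0 0 -100 0 0 0 10" --pt "0 0 -150 0 0 0 10" --pt "45 -14 -159 0 0 -0.055 10" --pt "95 -29 -159 0 0 -0.115 10" --pt "145 -44 -159 0 0 -0.18 10" --pt "195 -59 -159 0 0 -0.24 10" --pt "245 -74 -159 0 0 -0.3 10" --pt "295 -89 -159 0 0 -0.36 10" --pt "345 -104 -159 0 0 -0.42 10" --pt "390 -118 -159 0 0 -0.48 10" --pt "425 -129 -159 0 0 -0.525 10" --pt "445 -135 -159 0 0 -0.552 10" --pt "455 -137.5 -159 0 0 -0.552 10" --pt "455 -137.5 -159 0 0 -0.552 10" --pt "455 -137.5 -159 0 0 -0.552 10"

```text
time_s: 6.22
tcp_pos: [531.9, 107.9, 199.2]
ee_rot: [-3.141, 0.0, 1.773]
contact_force: [-1.1, -0.4, -2.2]
opening: 18.5
gripper_force: 78.1
```

```bash
python3 - <<'E'
from h import *
s=state();print(s['time_s'],s['tcp_pos'],s['ee_rot'],s['opening'],s['contact_force'],s['gripper_force']);
b=np.radians(101.65);ax=np.array([np.cos(b),np.sin(b)]);nx=np.array([ax[1],-ax[0]]);p=np.array([532.6,108.1])
print('rel tool x,y:',(s['tcp_pos'][:2]-p)@ax,(s['tcp_pos'][:2]-p)@nx,todelta(p[0],p[1],200,b))
for n in('scene','top'):
    S=snap(n);C=cloud(S)
    rel=C-[*s['tcp_pos'][:2],0]; al=rel[...,:2]@ax; tr=rel[...,:2]@nx
    m=(C[...,2]>135)&(abs(al)<28)&(abs(tr)<40)&(C[...,2]<200)&(S['frame'].max(2)<110)
    # clip plate and below
    k=m&(C[...,2]<s['tcp_pos'][2]-3)
    print(n,k.sum(),'tr',np.percentile(tr[k],[2,50,98]),'al',np.percentile(al[k],[2,50,98]),'z',np.percentile(C[...,2][k],[1,50,99]))
    if n=='scene':
        v,u=np.nonzero(k);v=int(np.median(v));u=int(np.median(u));print(u,v)
        im=cv2.resize(S['frame'][max(v-60,0):v+60,u-80:u+80],(800,600),interpolation=cv2.INTER_CUBIC)
        cv2.imwrite('pics/hov.png',cv2.cvtColor(cv2.convertScaleAbs(im,alpha=1.6),cv2.COLOR_RGB2BGR))
E
```

```text
6.225 [531.93203419 107.85071209 199.22521985] [-3.14110636e+00  4.01340184e-04  1.77286010e+00] 18.53145209631831 [-1.13719617 -0.38765424 -2.17352923] 78.08776617050171
rel tool x,y: -0.10926829919411103 -0.7045446914495506 (array([ 0.1,  0.7, -0.8]), array([-0.0005,  0.0004, -0.0013]))
scene 221 tr [-19.38030049   7.75774014  20.434656  ] al [-17.94217155  -9.97843419  11.70330818] z [159.5529699  183.0595739  195.43401126]
376 123
top 129 tr [-20.69906428  -1.94512527  20.16378261] al [-16.49833646 -13.2614365   -5.18619131] z [159.31923005 189.43613927 194.33264975]
```

View pics/hov.png

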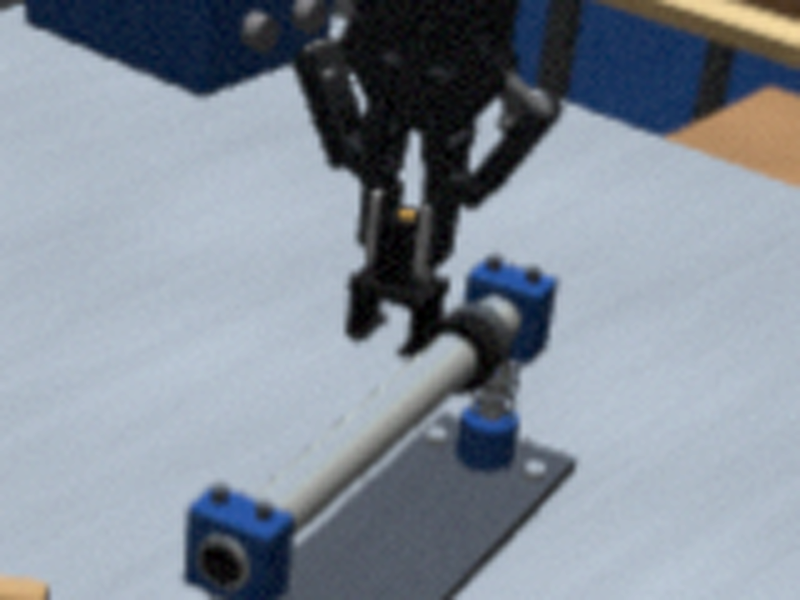

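The clip hangs upright and centred over the bare tube, with its mouth facing down across the tube. Next I descend to contact.

play_rows --pt "0 0.7 8 0 0 0 10" --pt "0 0.7 20 0 0 0 10" --pt "0 0.7 30 0 0 0 10" --pt "0 0.7 36 0 0 0 10" --pt "0 0.7 39 0 0 0 10" --pt "0 0.7 42 0 0 0 10" --pt "0 0.7 45 0 0 0 10" --pt "0 0.7 48 0 0 0 10" --pt "0 0.7 51 0 0 0 10" --pt "0 0.7 54 0 0 0 10" --pt "0 0.7 54 0 0 0 10" --pt "0 0.7 54 0 0 0 10"

```text
time_s: 7.82
tcp_pos: [532.8, 108.9, 146.6]
ee_rot: [3.141, 0.0, 1.774]
contact_force: [-5.1, -1.2, 8.8]
opening: 18.6
gripper_force: 79.4
```

Lateral force of −4 N suggests the clip is about 1 mm too far toward +x. I'll correct that while pushing on.

play_rows --pt "0 -0.6 0 0 0 0 10" --pt "0 -1.2 2 0 0 0 10" --pt "0 -1.2 4 0 0 0 10" --pt "0 -1.2 6 0 0 0 10" --pt "0 -1.2 8 0 0 0 10" --pt "0 -1.2 8 0 0 0 10" --pt "0 -1.2 8 0 0 0 10"

```text
time_s: 8.7
tcp_pos: [532.8, 108.8, 139.8]
ee_rot: [3.139, 0.0, 1.774]
contact_force: [-5.0, -0.7, 11.9]
opening: 18.8
gripper_force: 79.7
```

play_rows --pt "0 -0.7 1 0 0 0 10" --pt "0 -1.5 3 0 0 0 10" --pt "0 -1.5 5 0 0 0 10" --pt "0 -1.5 7 0 0 0 10" --pt "0 -1.5 7 0 0 0 10" --pt "0 -1.5 7 0 0 0 10"

```text
time_s: 9.45
tcp_pos: [532.5, 108.7, 133.9]
ee_rot: [3.136, 0.0, 1.774]
contact_force: [-3.7, -0.4, 15.2]
opening: 18.9
gripper_force: 80.2
```

```bash
cat > m.py <<'E'
from h import *
s=state();b=np.radians(101.65);ax=np.array([np.cos(b),np.sin(b)]);nx=np.array([ax[1],-ax[0]]);p=np.array([532.6,108.1])
print(s['tcp_pos'].round(2),'rel',((s['tcp_pos'][:2]-p)@ax).round(2),((s['tcp_pos'][:2]-p)@nx).round(2),'F',s['contact_force'].round(2),'along/across',(s['contact_force'][:2]@ax).round(2),(s['contact_force'][:2]@nx).round(2),s['moment'].round(3),s['ee_rot'].round(4))
for n in('scene','top'):
    S=snap(n);C=cloud(S);rel=C[...,:2]-p;a=rel@ax;t=rel@nx;z=C[...,2]
    f=S['frame'].astype(int);k=(abs(t)<8)&(a<-40)&(a>-125)&(z>40)&(z<140)
    bl=(f[...,2]>f[...,0]+40)&(abs(t)<20)&(abs(a+145)<10)&(z>60)
    out=[np.percentile(z[k],90).round(1),np.median(z[bl]).round(1),k.sum(),bl.sum()]
    d=(abs(a-a*0-(s['tcp_pos'][:2]-p)@ax)<20)&(abs(t)<25)&(f.max(2)<110)&(z>80)&(z<s['tcp_pos'][2]-3)
    print(n,'tube top, block top',out,'dark clip z',np.percentile(z[d],[2,50,98]).round(1),d.sum(),'along',np.percentile(a[d],[2,98]).round(1))
    np.savez(n+'2.npz',**S)
E
python3 m.py
```

```text
[532.53 108.72 133.86] rel 0.62 0.06 F [-3.71 -0.39 15.18] along/across 0.37 -3.72 [-0.115  0.868  0.029] [3.1360e+00 2.0000e-04 1.7739e+00]
scene tube top, block top [np.float64(101.1), np.float64(109.2), np.int64(119), np.int64(69)] dark clip z [ 84.1 111.9 130.1] 236 along [-17.3  15.5]
top tube top, block top [np.float64(98.5), np.float64(106.7), np.int64(280), np.int64(150)] dark clip z [ 87.2 124.  128.3] 121 along [-16.1   1.1]
```

play_rows --pt "0 -0.5 1 0 0 0 10" --pt "0 -1 2 0 0 0 10" --pt "0 -1 3 0 0 0 10" --pt "0 -1 4 0 0 0 10" --pt "0 -1 4 0 0 0 10" --pt "0 -1 4 0 0 0 10"

```text
time_s: 10.3
tcp_pos: [532.4, 108.7, 130.5]
ee_rot: [3.134, 0.0, 1.774]
contact_force: [-2.8, -0.6, 16.4]
opening: 18.8
gripper_force: 80.5
```

```bash
python3 m.py
```

```text
[532.37 108.67 130.53] rel 0.61 -0.11 F [-2.75 -0.64 16.37] along/across -0.07 -2.83 [-0.086  0.681 -0.013] [3.1342e+00 3.0000e-04 1.7738e+00]
scene tube top, block top [np.float64(97.9), np.float64(105.9), np.int64(123), np.int64(66)] dark clip z [ 87.8 109.6 126.4] 230 along [-18.1  13.4]
top tube top, block top [np.float64(95.7), np.float64(103.7), np.int64(278), np.int64(150)] dark clip z [ 86.6 120.6 125.8] 121 along [-16.2   1.5]
```

play_rows --pt "0 -0.5 1 0 0 0 10" --pt "0 -1 2 0 0 0 10" --pt "0 -1 3 0 0 0 10" --pt "0 -1 4 0 0 0 10" --pt "0 -1 4 0 0 0 10" --pt "0 -1 4 0 0 0 10"

```text
time_s: 11.15
tcp_pos: [532.2, 108.6, 127.1]
ee_rot: [3.132, 0.0, 1.774]
contact_force: [-2.4, -0.8, 18.2]
opening: 18.8
gripper_force: 80.7
```

```bash
python3 m.py
```

```text
[532.23 108.58 127.13] rel 0.54 -0.27 F [-2.36 -0.81 18.19] along/across -0.32 -2.47 [-0.084  0.572  0.016] [3.1324e+00 4.0000e-04 1.7738e+00]
scene tube top, block top [np.float64(95.4), np.float64(103.5), np.int64(121), np.int64(64)] dark clip z [ 87.6 107.5 123. ] 226 along [-17.4  13.1]
top tube top, block top [np.float64(93.4), np.float64(101.1), np.int64(274), np.int64(149)] dark clip z [ 84.7 117.2 121.8] 120 along [-15.7   1.2]
```

play_rows --pt "0 -0.4 1 0.003 0 0 10" --pt "0 -0.8 2 0.006 0 0 10" --pt "0 -0.8 3 0.008 0 0 10" --pt "0 -0.8 4 0.008 0 0 10" --pt "0 -0.8 4 0.008 0 0 10" --pt "0 -0.8 4 0.008 0 0 10"

```text
time_s: 12.0
tcp_pos: [532.4, 108.6, 123.8]
ee_rot: [3.138, 0.0, 1.774]
contact_force: [-0.6, 0.3, 19.6]
opening: 18.9
gripper_force: 80.8
```

```bash
python3 m.py
```

```text
[532.37 108.57 123.76] rel 0.51 -0.13 F [-0.59  0.33 19.61] along/across 0.44 -0.51 [-0.055  0.395 -0.019] [3.1384e+00 5.0000e-04 1.7739e+00]
scene tube top, block top [np.float64(92.9), np.float64(101.1), np.int64(125), np.int64(63)] dark clip z [ 84.9 104.2 119.6] 220 along [-17.7  13.3]
top tube top, block top [np.float64(91.2), np.float64(98.9), np.int64(272), np.int64(150)] dark clip z [ 82.3 113.6 118.4] 122 along [-15.8   5.5]
```

play_rows --pt "0 0 1 0 0 0 10" --pt "0 0 2 0 0 0 10" --pt "0 0 3 0 0 0 10" --pt "0 0 4 0 0 0 10" --pt "0 0 4 0 0 0 10" --pt "0 0 4 0 0 0 10"

```text
time_s: 12.85
tcp_pos: [531.8, 108.5, 118.2]
ee_rot: [3.139, 0.0, 1.774]
contact_force: [0.1, -0.4, 11.9]
opening: 18.5
gripper_force: 80.9
```

```bash
python3 m.py
```

```text
[531.83 108.46 118.16] rel 0.51 -0.68 F [ 0.11 -0.41 11.89] along/across -0.43 0.02 [ 0.027 -0.197  0.022] [3.1395e+00 4.0000e-04 1.7738e+00]
scene tube top, block top [np.float64(106.1), np.float64(114.1), np.int64(119), np.int64(68)] dark clip z [ 82.6 106.4 114.1] 175 along [-18.5  11.8]
top tube top, block top [np.float64(103.6), np.float64(111.7), np.int64(279), np.int64(152)] dark clip z [ 86.7 108.5 112.8] 100 along [-16.7  -4.6]
```

The force drop and the tube rising to meet the clip (axis about 91, clip origin about 91.5) show it snapped home. Now ease up to relaxed height.

play_rows --pt "0 0 -3 0 0 0 10" --pt "0 0 -6 0 0 0 10" --pt "0 0 -9 0 0 0 10" --pt "0 0 -12 0 0 0 10" --pt "0 0 -14 0 0 0 10" --pt "0 0 -16 0 0 0 10" --pt "0 0 -17 0 0 0 10" --pt "0 0 -17 0 0 0 10" --pt "0 0 -17 0 0 0 10"

```text
time_s: 14.08
tcp_pos: [531.7, 108.5, 133.4]
ee_rot: [3.14, 0.0, 1.774]
contact_force: [6.5, 1.5, 3.1]
opening: 18.5
gripper_force: 79.7
```

```bash
python3 m.py
```

```text
[531.73 108.46 133.45] rel 0.53 -0.78 F [6.46 1.47 3.07] along/across 0.14 6.62 [ 0.259 -1.278 -0.003] [3.1398e+00 3.0000e-04 1.7738e+00]
scene tube top, block top [np.float64(121.3), np.float64(129.2), np.int64(121), np.int64(63)] dark clip z [ 97.  121.3 129.3] 184 along [-18.5  13.6]
top tube top, block top [np.float64(119.5), np.float64(127.0), np.int64(292), np.int64(154)] dark clip z [ 95.4 124.  127.2] 108 along [-17.3  -5.3]
```

play_rows --pt "0 0.6 -1 0 0 0 10" --pt "0 1.2 -2 0 0 0 10" --pt "0 1.2 -2 0 0 0 10" --pt "3 1.2 -2 0 0 0 10" --pt "6 1.2 -2 0 0 0 10" --pt "9 1.2 -2 0 0 0 10" --pt "12 1.2 -2 0 0 0 10"

```text
time_s: 15.05
tcp_pos: [529.1, 118.7, 134.5]
ee_rot: [-3.139, 0.003, 1.774]
contact_force: [5.5, -3.6, 3.1]
opening: 18.8
gripper_force: 79.7
```

```bash
python3 m.py
```

```text
[529.13 118.68 134.5 ] rel 11.07 -1.27 F [ 5.5  -3.59  3.1 ] along/across -4.63 4.66 [-0.766 -1.134 -0.052] [-3.1395  0.0032  1.7744]
scene tube top, block top [np.float64(122.3), np.float64(130.3), np.int64(122), np.int64(66)] dark clip z [ 98.  123.2 130.9] 183 along [-6.9 23.3]
top tube top, block top [np.float64(120.3), np.float64(128.2), np.int64(284), np.int64(156)] dark clip z [ 96.8 125.3 129.5] 111 along [-5.8  6.5]
```

play_rows --pt "0 0.6 0 0 0 0 10" --pt "3 1 0 0 0 0 10" --pt "7 1 0 0 0 0 10" --pt "11 1 0 0 0 0 10" --pt "15 1 0 0 0 0 10" --pt "19 1 0 0 0 0 10" --pt "23 1 0 0 0 0 10" --pt "27 1 0 0 0 0 10" --pt "31 1 0 0 0 0 10" --pt "35 1 0 0 0 0 10" --pt "39 1 0 0 0 0 10" --pt "42 1 0 0 0 0 10"

```text
time_s: 16.65
tcp_pos: [521.0, 160.1, 134.2]
ee_rot: [-3.138, 0.003, 1.774]
contact_force: [4.8, -3.9, 2.9]
opening: 18.6
gripper_force: 79.7
```

```bash
python3 m.py
```

```text
[520.97 160.12 134.15] rel 53.3 -0.89 F [ 4.76 -3.89  2.9 ] along/across -4.77 3.88 [-0.706 -0.978  0.022] [-3.1380e+00  2.7000e-03  1.7744e+00]
scene tube top, block top [np.float64(121.8), np.float64(130.1), np.int64(121), np.int64(65)] dark clip z [ 96.7 121.8 130.1] 172 along [34.6 65.3]
top tube top, block top [np.float64(119.6), np.float64(127.4), np.int64(294), np.int64(153)] dark clip z [ 96.4 124.4 129.7] 122 along [37.1 51. ]
```

play_rows --pt "2 0.5 0 0 0 0 10" --pt "4 0.5 0 0 0 0 10" --pt "6 0.5 0 0 0 0 10" --pt "7.5 0.5 0 0 0 0 10" --pt "9 0.5 0 0 0 0 10" --pt "9.5 0.5 0 0 0 0 10"

```text
time_s: 17.5
tcp_pos: [519.2, 169.5, 134.0]
ee_rot: [-3.137, 0.002, 1.774]
contact_force: [4.7, -3.8, 3.9]
opening: 18.2
gripper_force: 79.6
```

```bash
python3 m.py
```

```text
[519.24 169.52 134.02] rel 62.85 -0.68 F [ 4.74 -3.85  3.89] along/across -4.73 3.86 [-0.71  -0.863  0.035] [-3.1374e+00  2.5000e-03  1.7743e+00]
scene tube top, block top [np.float64(121.8), np.float64(129.3), np.int64(117), np.int64(68)] dark clip z [ 97.1 120.6 129.8] 176 along [44.  80.8]
top tube top, block top [np.float64(119.8), np.float64(127.4), np.int64(291), np.int64(155)] dark clip z [ 96.5 124.3 128.3] 124 along [46.1 59.3]
```

Not touching the buffer yet. I'll advance in 1 mm steps.

play_rows --pt "0.5 0 0 0 0 0 10" --pt "1 0 0 0 0 0 10" --pt "1.5 0 0 0 0 0 10" --pt "1.5 0 0 0 0 0 10"

```text
time_s: 18.1
tcp_pos: [518.9, 170.9, 134.0]
ee_rot: [-3.137, 0.002, 1.774]
contact_force: [4.3, -4.2, 3.4]
opening: 18.4
gripper_force: 79.6
```

play_rows --pt "0.5 0 0 0 0 0 10" --pt "1 0 0 0 0 0 10" --pt "1.5 0 0 0 0 0 10" --pt "1.5 0 0 0 0 0 10"

```text
time_s: 18.6
tcp_pos: [518.7, 172.1, 134.0]
ee_rot: [-3.137, 0.003, 1.774]
contact_force: [4.9, -4.5, 3.4]
opening: 18.5
gripper_force: 79.6
```

play_rows --pt "0.5 0 0 0 0 0 10" --pt "1 0 0 0 0 0 10" --pt "1 0 0 0 0 0 10"

```text
time_s: 18.98
tcp_pos: [518.6, 172.6, 134.0]
ee_rot: [-3.137, 0.004, 1.775]
contact_force: [4.4, -6.1, 3.3]
opening: 19.0
gripper_force: 79.6
```

play_rows --pt "0.5 0 0 0 0 0 10" --pt "1 0 0 0 0 0 10" --pt "1.5 0 0 0 0 0 10" --pt "1.5 0 0 0 0 0 10"

```text
time_s: 19.48
tcp_pos: [518.5, 173.3, 133.9]
ee_rot: [-3.137, 0.005, 1.775]
contact_force: [6.0, -8.6, 2.6]
opening: 18.7
gripper_force: 79.6
```

play_rows --pt "0.5 0 0 0 0 0 10" --pt "1 0 0 0 0 0 10" --pt "1.5 0 0 0 0 0 10" --pt "2 0 0 0 0 0 10" --pt "2 0 0 0 0 0 10"

```text
time_s: 20.1
tcp_pos: [518.2, 174.2, 133.9]
ee_rot: [-3.137, 0.007, 1.775]
contact_force: [6.2, -11.4, 3.6]
opening: 18.8
gripper_force: 79.7
```

```bash
python3 m.py; python3 - <<'E'
from h import *
a=dict(np.load('top2.npz'));b=dict(np.load('scene2.npz'))
im=np.hstack([cv2.resize(a['frame'][170:250,130:210],(400,400),interpolation=2),cv2.resize(b['frame'][90:170,340:420],(400,400),interpolation=2)])
cv2.imwrite('pics/butt.png',cv2.cvtColor(cv2.convertScaleAbs(im,alpha=1.6),cv2.COLOR_RGB2BGR))
E
```

```text
[518.24 174.25 133.88] rel 67.68 -0.71 F [  6.19 -11.42   3.6 ] along/across -12.44 3.76 [-2.122 -1.227  0.023] [-3.1371  0.0072  1.7752]
scene tube top, block top [np.float64(121.6), np.float64(129.7), np.int64(121), np.int64(64)] dark clip z [ 96.7 121.5 129.5] 179 along [48.3 85.1]
top tube top, block top [np.float64(119.6), np.float64(127.5), np.int64(289), np.int64(154)] dark clip z [ 96.6 124.4 128.7] 127 along [51.  64.5]
```

View pics/butt.png

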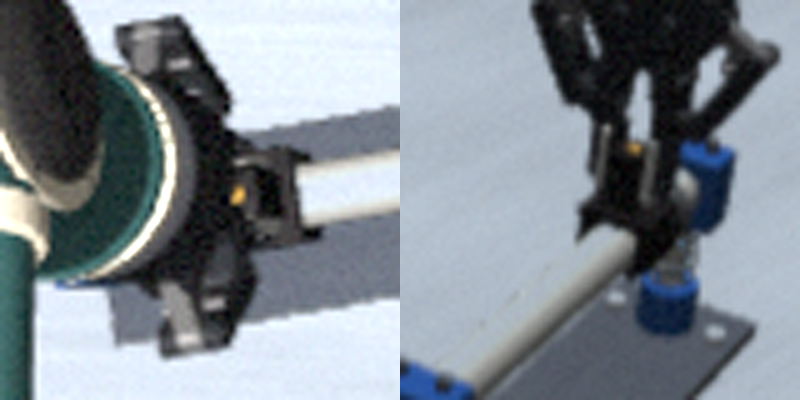

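The clip stands home on the tube against the buffer (clip near (275,200) in the left crop), with about 7.6 N on the buffer. Let go and lift.

play_rows --pt "0 0 0 0 0 0 24" --pt "0 0 0 0 0 0 32" --pt "0 0 0 0 0 0 45" --pt "0 0 0 0 0 0 50" --pt "0 0 0 0 0 0 50" --pt "0 0 -10 0 0 0 50" --pt "0 0 -30 0 0 0 50" --pt "0 0 -60 0 0 0 50" --pt "0 0 -100 0 0 0 50" --pt "-50 0 -120 0 0 0 50" --pt "-100 0 -120 0 0 0 50" --pt "-150 0 -120 0 0 0 50" --pt "-200 0 -120 0 0 0 50" --pt "-240 0 -120 0 0 0 50" --pt "-240 0 -120 0 0 0 50"

```text
time_s: 22.08
tcp_pos: [565.6, -59.6, 254.1]
ee_rot: [-3.134, 0.001, 1.77]
contact_force: [-0.5, 0.3, -0.3]
opening: 50.3
gripper_force: 0.0
```

```bash
python3 - <<'E'
from h import *
b=np.radians(101.65);ax=np.array([np.cos(b),np.sin(b)]);nx=np.array([ax[1],-ax[0]]);p=np.array([532.6,108.1])
I=[]
for n in('top','scene'):
    S=snap(n);C=cloud(S);rel=C[...,:2]-p;a=rel@ax;t=rel@nx;z=C[...,2];dk=S['frame'].max(2)<110
    for nm,lo,hi in(('plate',124,138),('block',155,172)):
        k=dk&(abs(a-60)<25)&(abs(t)<30)&(z>lo)&(z<hi)
        if nm=='plate':k&=a<73
        if k.sum()>5: print(n,nm,k.sum(),'a',np.percentile(a[k],[2,50,98]).round(1),'t',np.percentile(t[k],[2,50,98]).round(1),'z',np.median(z[k]).round(1))
    r=(slice(170,250),slice(130,210)) if n=='top' else (slice(90,170),slice(340,420))
    I.append(cv2.resize(S['frame'][r],(400,400),interpolation=2))
    o=dict(np.load(n+'1.npz'))
    d=cv2.absdiff(o['frame'],S['frame']).max(2)>60; print('changed px',d.sum())
cv2.imwrite('pics/end.png',cv2.cvtColor(cv2.convertScaleAbs(np.hstack(I),alpha=1.6),cv2.COLOR_RGB2BGR))
print(state()['contact_force'])
E
```

```text
top plate 77 a [50.4 64.4 72.6] t [-20.4  13.2  20.1] z 129.0
top block 80 a [54.4 61.9 72.3] t [-10.5  -2.4   8. ] z 162.6
changed px 25798
scene plate 95 a [46.6 54.  69.3] t [-19.7   4.   19.8] z 131.3
scene block 61 a [52.4 57.9 71.8] t [-10.8   0.2   8.9] z 163.5
changed px 2622
[-1.30160985 -0.39812778 -0.54543115]
```

View pics/end.png

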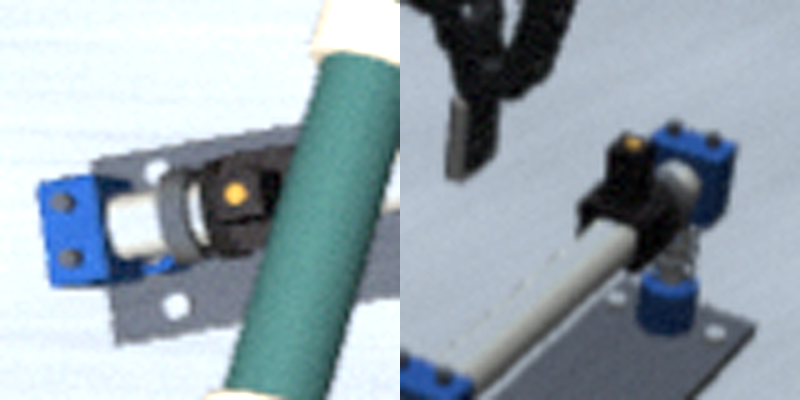

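```bash
python3 - <<'E'
from h import *
o=dict(np.load('top1.npz'));S=snap('top')
I=[cv2.resize(x['frame'][190:235,140:200],(400,300),interpolation=cv2.INTER_NEAREST) for x in (o,S)]
cv2.imwrite('pics/cmp.png',cv2.cvtColor(cv2.convertScaleAbs(np.hstack(I),alpha=1.5),cv2.COLOR_RGB2BGR))
b=np.radians(101.65);ax=np.array([np.cos(b),np.sin(b)]);p=np.array([532.6,108.1])
for x in (o,S):
    C=cloud(x);a=(C[...,:2]-p)@ax;t=(C[...,:2]-p)@[ax[1],-ax[0]];m=(abs(t)<5)&(C[...,2]>115)
    print([(k,C[...,2][m&(abs(a-k)<1.5)].mean().round(0),x['frame'].mean(2)[m&(abs(a-k)<1.5)].mean().round(0)) for k in range(60,118,3)])
E
```

```text
[(60, np.float64(122.0), np.float64(142.0)), (63, np.float64(121.0), np.float64(143.0)), (66, np.float64(121.0), np.float64(143.0)), (69, np.float64(122.0), np.float64(143.0)), (72, np.float64(123.0), np.float64(142.0)), (75, np.float64(123.0), np.float64(131.0)), (78, np.float64(127.0), np.float64(48.0)), (81, np.float64(130.0), np.float64(27.0)), (84, np.float64(129.0), np.float64(27.0)), (87, np.float64(129.0), np.float64(27.0)), (90, np.float64(129.0), np.float64(61.0)), (93, np.float64(122.0), np.float64(111.0)), (96, np.float64(125.0), np.float64(96.0)), (99, np.float64(129.0), np.float64(62.0)), (102, np.float64(128.0), np.float64(71.0)), (105, np.float64(127.0), np.float64(71.0)), (108, np.float64(129.0), np.float64(74.0)), (111, np.float64(122.0), np.float64(112.0)), (114, np.float64(120.0), np.float64(139.0)), (117, np.float64(121.0), np.float64(143.0))]
[(60, np.float64(163.0), np.float64(66.0)), (63, np.float64(163.0), np.float64(110.0)), (66, np.float64(164.0), np.float64(93.0)), (69, np.float64(163.0), np.float64(49.0)), (72, np.float64(162.0), np.float64(39.0)), (75, np.float64(nan), np.float64(nan)), (78, np.float64(nan), np.float64(nan)), (81, np.float64(nan), np.float64(nan)), (84, np.float64(130.0), np.float64(33.0)), (87, np.float64(130.0), np.float64(30.0)), (90, np.float64(128.0), np.float64(54.0)), (93, np.float64(122.0), np.float64(102.0)), (96, np.float64(123.0), np.float64(109.0)), (99, np.float64(129.0), np.float64(73.0)), (102, np.float64(129.0), np.float64(80.0)), (105, np.float64(129.0), np.float64(80.0)), (108, np.float64(129.0), np.float64(84.0)), (111, np.float64(122.0), np.float64(124.0)), (114, np.float64(122.0), np.float64(154.0)), (117, np.float64(121.0), np.float64(157.0))]<stdin>:8: RuntimeWarning: Mean of empty slice.
  ret = ret.dtype.type(ret / rcount)
```

View pics/cmp.png

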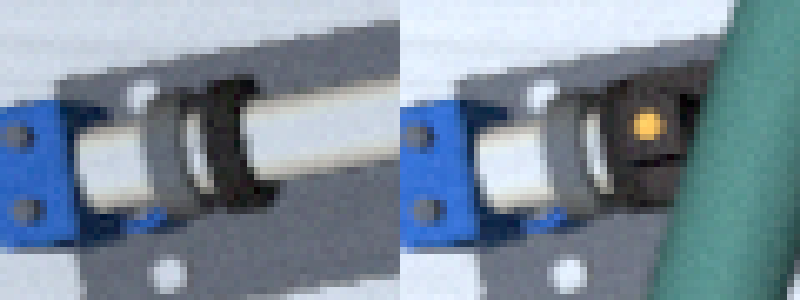

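The left half shows a bare gap between the buffer and its collar from the start. The right half shows the clip butted against the black buffer, so that gap is not a fault.

```bash
python3 -c "
from rig import job
print(job.sign_off())"
```

```text
the job is handed in; nothing more can be done
None
```

The job is handed in: the larger black clip is snapped fully home on the tube, pressed against the rubber buffer with about 7.6 N, and released upright. The jig sank about 33 mm by the last reading before the snap, short of bottoming, and the job took about 22 s of the 70 s allowed.

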